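# Lever open the press's switch box and isolate it

## Task

The glove press is due for service: slip the blade of the yellow opening tool into the notch at the front of the grey switch box and lever up its orange cover with the blade, not with the fingers, then swing the cover back past upright so that it stays open. Throw the red switch inside all the way over to its other side, and leave the tool lying on the blue mat. Do not disturb the thread cone, the oil bottle or the mug.

Things in the scene. Friction and masses are not known exactly. Their poses are not given: they have to be found in the camera images.
- swbox: Grey metal switch box fixed to the bench, 140 mm (its x) by 130 mm (y), 95 mm high, walls 6 mm. Origin: centre of its underside; z up. Its front, with the notch, is its -x side and faces roughly world -y; the cover's hinge is along its +x top edge. Under the cover is a recess 128 by 118 mm, floor 40 mm above the bench.
- notch (a point): Centre of the notch in the box's front face, 90 mm above the bench, 70 mm in front of the box's origin: a gap 60 mm wide (box y) and 10 mm high (85 to 95 mm above the bench) between the lowered edge of the front wall (6 mm thick, a fulcrum for the blade) and the cover's underside. Behind it nothing in the recess is higher than 80 mm.
- cover (a joint): Orange cover, a plate 140 x 130 x 6 mm lying on the box flush with its sides, underside 95 mm above the bench. Value: opening angle in rad, 0 shut, 1.57 upright, at most 1.95. Hinge line: along the box's y, 70 mm behind its origin, 95 mm above the bench. Stiff hinge (about 0.16 Nm): it stays at any angle it is left; opening takes 1 to 2 N at the front edge.
- cover_edge (a point): Middle of the cover's front edge, at its underside, below the black strip (60 x 10 mm) that marks the notch on the cover's top; 140 mm from the hinge line; moves with the cover.
- switch (a joint): Red toggle switch in the recess. Value in rad: 0 leaning to the box's -y side (towards the green mark), 0.5 upright, 1.0 fully over to the box's +y side (towards the red mark). It stays where it is left; pushing its tip sideways takes 1 to 2 N.
- switch_tip (a point): Free end of the red switch bat (round, 8 mm thick, 30 mm long, plus its round end of 4 mm). Its pivot is at x = +5 mm, y = 0 of the box, 46 mm above the bench; upright, this point is 76 mm above the bench.
- pry: Opening tool: yellow handle 100 mm long (its x), 20 mm wide (y), 24 mm high (z), with a steel blade 95 mm long, 18 mm wide, 3 mm thick out of the handle's +x end, at the handle's mid height. 110 g. Origin: centre of the handle's underside. Lies on the mat, z up, blade pointing roughly to the switch box.
- pry_tip (a point): Middle of the tip of the blade: 145 mm ahead (+x) of the tool's origin, 12 mm above the handle's underside.
- mat: Blue flat mat fixed on the bench, 280 mm (its x) by 140 mm (its y), 3 mm thick. Origin: centre of its underside.
- cone: Bystander: white thread cone, foot 68 mm wide, 112 mm high. Origin: centre of its foot.
- oil: Bystander: white oil bottle with a yellow label and red cap, 44 mm wide, 120 mm high. Origin: centre of its foot.
- mug: Bystander: blue mug, 76 mm wide, 85 mm high. Origin: centre of its foot.
Things that resemble listed ones, but are neither listed nor needed, are in the scene too. There is more than one size of the swbox; the job needs the larger.

How it is judged:
By the outcome, as a careful person would: the job done as asked, in the order asked, and still so for the second after the job is handed in, with the robot touching nothing.
It also fails if it takes over 66 s, if anything falls off the work surface, if the arm or the gripper's body presses on something with over 40 N, if the wrist force passes 120 N, or if a joint passes its speed limit or range.

## Robot

A 6-joint arm with a two-finger parallel gripper is mounted at the origin on the work surface. World frame = base frame: x ahead of the robot, y to its left, z up, the work surface at z = 0. Lengths are in m, angles in rad, forces in N, time in s.
With the tool pointing down it reaches from about 0.35 to 0.775 m from the base axis. Payload 5.5 kg.
Tool frame: the origin (TCP) lies midway between the tips of the shut fingers; the grasp point (between the pads) lies 19 mm behind it; z points along the fingers, y is the line along which they close (so a half turn about z gives the same grasp; the last joint's range is limited). The gripper opens to 85 mm and grips with 20 to 120 N. Pads are 22 mm wide; open, the fingers measure 114 mm over their backs; the gripper's body (76 mm by 85 mm) begins 54 mm behind the grasp point. The pads swing forward as they close: fully open they stand 13 mm farther back than shut.
Start: joints at [-1.437, 0.313, 0.046, 1.304, 0, 1.431], TCP at [0.155, -0.554, 0.231] pointing down, gripper open.
Joint ranges: [-2.76, 2.76], [-0.86, 1.69], [-1.03, 1.26], [-2.2, 2.34], [-1.47, 1.5], [-3.14, 3.14]. Speed limits (rad/s): [2.57, 2.57, 3.14, 3.14, 3.14, 3.14].

## Interface

Orientations are given as a unit quaternion [x, y, z, w].
In Python, from workcell import ctrl gives the robot as it stands.
- The arm moves only by the shell command python3 -m handwheel 'ROWS' [OPENING] [FORCE]. ROWS is text: rows parted by semicolons, each of 4 numbers parted by spaces: the shift along the world's x, y, z as a fraction of full scale, then the turn about the world's z as a fraction of full scale. A call has 1 to 12 rows; each row is the pose to reach, as a shift and turn from the pose commanded when the call began, turning the shorter way round; what a row does not reach only later rows make up. Full scale, the value 1, is 500 mm for a shift and 180 degrees for a turn. A row lasts 1/12 s, in which the tool goes at most 41.7 mm and 7.16 degrees, less where a joint would pass 70% of its speed; a pose out of reach is approached as far as the arm can. A call with a number of a shift or a turn outside -1 to 1 is refused whole. A call with a gripper value outside its range is refused whole. OPENING is the opening, from 0 (shut) to 1 (fully open), set as the call begins (- or left out, the last holds). The fingers move at their own pace and stop on an object; FORCE is the grip in N (left out, the last holds). Time passes only in rows, so rows that repeat a pose let the fingers close. It gives the time, the measured TCP pose, the force, the opening and the grip force at its end, in the units of the state.
- ctrl.get_obs(): the state, without advancing time (a new reading comes with each control period).
- ctrl.snapshot(name): name is "scene" or "top"; returns the picture (480x640x3 uint8, blue, green, red); there is no depth.
- ctrl.calibration(name): a dict with "fx", "fy", "cx", "cy" (pixels), "dist" ([k1, k2, p1, p2, k3] as OpenCV has them; the pictures are not rectified), "R" (3x3) and "t" (3): a world point X has camera coordinates R X + t. Camera axes: x right, y down, z forward; pixel columns grow to the right and rows downward; lengths in m; the calibration is good to about 2 mm. A picture is of the moment at which its call begins. calibration takes no time and is no camera call.
- ctrl.hand_in(): hands the job in; it is judged then, once.
The state is a dict: "t": time; "joint_pos": joint angles; "dq": joint speeds; "joint_torque": joint torques, N m; "tcp_pos": TCP position; "orientation": TCP orientation; "ft_force": force on the tool from outside, world axes, zero at the start; "torque": the same for the moment, N m; "grip_width": finger opening in m; "grasp_force": force on a finger pad.
Only numpy, scipy, OpenCV 4.12 (cv2) and the standard library are available. Lean on these libraries where they do the work, as an engineer would, in place of code of your own. Each camera call takes 0.05 s, during which the arm holds its last target. There are 200 camera calls.

## Working session

There is one attempt and no reset: what is moved stays moved. The work goes in short steps, Python scripts to look and compute and a shell command to move; the robot and the scene stay as the last step left them, time stands still between calls to the robot, and variables do not carry over. Pictures are saved under pics/ and viewed, at most 10 in all, crops included, and the job is handed in when it is done.

```bash
ls; mkdir -p pics
python3 - <<'E'
from workcell import ctrl
import cv2
for n in("scene","top"):
    cv2.imwrite(f"pics/{n}0.png",ctrl.snapshot(n)); print(n,ctrl.calibration(n))
print(ctrl.get_obs())
E
```

```text
pics
scene {'fx': 573.4207909797177, 'fy': 573.4207909797177, 'cx': 325.355611693495, 'cy': 241.83182091044148, 'dist': array([-0.09285378,  0.        ,  0.        ,  0.        ,  0.        ]), 'R': array([[ 0.79971056,  0.59997008,  0.02233654],
       [ 0.36811027, -0.46059104, -0.80768231],
       [-0.47429721,  0.65413438, -0.58919467]]), 't': array([-0.48945304, -0.10509353,  1.33446356])}
top {'fx': 534.9277972386533, 'fy': 534.9277972386533, 'cx': 313.06964836923964, 'cy': 233.02998875762228, 'dist': array([-0.00943703,  0.        ,  0.        ,  0.        ,  0.        ]), 'R': array([[ 0.02576146, -0.99966698,  0.00150602],
       [-0.99047165, -0.02572831, -0.13529212],
       [ 0.13528582,  0.00199365, -0.99080461]]), 't': array([0.0649056 , 0.55679628, 1.28622466])}
{'t': 0.1, 'joint_pos': array([-1.43661742e+00,  3.13962781e-01,  4.51131453e-02,  1.30361656e+00,
       -4.05025136e-06,  1.43121187e+00]), 'dq': array([-1.05261931e-03, -1.12086354e-03,  3.10197316e-03,  2.10290831e-04,
       -8.11790129e-05, -1.91848191e-03]), 'joint_torque': array([ 3.90771180e-03, -4.81724167e+01,  2.99244833e+01,  1.27048741e-02,
       -1.27400331e-04, -2.25154444e-06]), 'tcp_pos': array([ 0.15539205, -0.55313488,  0.23048513]), 'orientation': array([ 9.90645976e-01,  1.36454584e-01,  2.31524393e-07, -8.34939235e-04]), 'ft_force': array([ 1.01773521,  0.49147698, -0.37801165]), 'torque': array([-0.00289783, -0.03104436,  0.0541236 ]), 'grasp_force': 0.0, 'grip_width': 0.08539693295859895}
```

View pics/scene0.png

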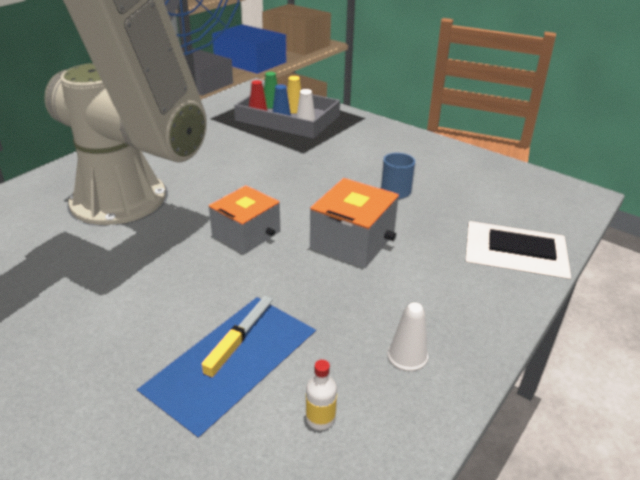

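View pics/top0.png

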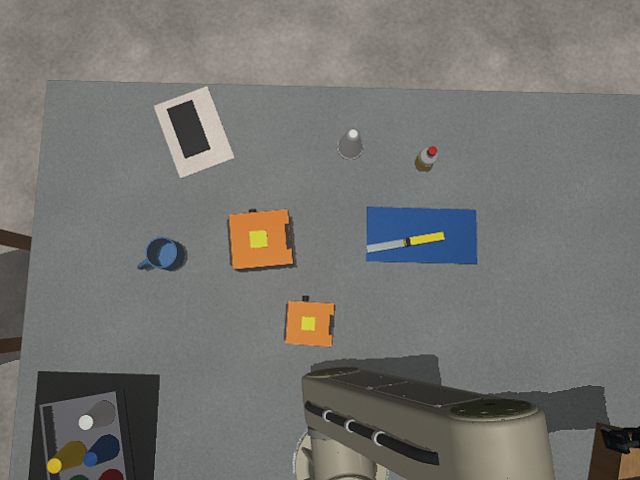

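The scene view shows the larger box near (355,220) and the mat with the tool from (210,365) to (268,300). In the top view the box is at (262,239), the tool runs from (443,237) to (367,249), the cone is at (350,145), the oil at (427,158) and the mug at (164,253). Next I'll enlarge crops.

Run:
```python
import cv2,numpy as np
t=cv2.imread("pics/top0.png");s=cv2.imread("pics/scene0.png")
def crop(im,x,y,w,h,f):
    c=cv2.resize(im[y:y+h,x:x+w],None,fx=f,fy=f,interpolation=cv2.INTER_CUBIC)
    for i in range(0,w,10):
        cv2.line(c,(i*f,0),(i*f,4 if (x+i)%50 else 12),(255,255,255),1)
    for i in range(0,h,10):
        cv2.line(c,(0,i*f),(4 if (y+i)%50 else 12,i*f),(255,255,255),1)
    return c
out=np.zeros((600,800,3),np.uint8)
for c,(x,y) in [(crop(t,220,200,90,75,4),(0,0)),(crop(t,360,200,100,75,4),(380,0)),(crop(s,300,175,100,70,4),(0,310)),(crop(s,190,290,90,70,4),(420,310))]:
    c=c[:600-y,:800-x]; out[y:y+c.shape[0],x:x+c.shape[1]]=c
cv2.imwrite("pics/crop1.png",out)
```

```text
(no output)
```

View pics/crop1.png

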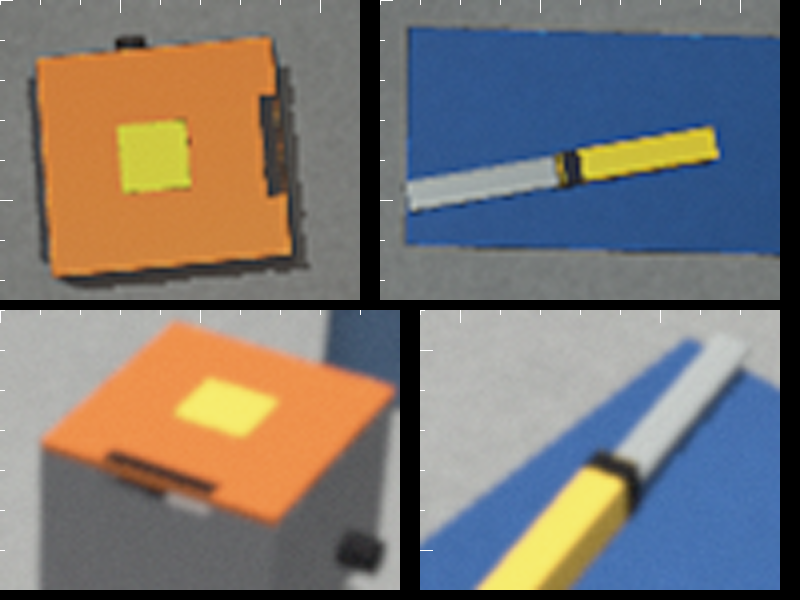

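The enlarged crop gives sub-pixel corners for the cover in both views, plus the tool's collar and blade tip. I'll triangulate them and check heights and sizes.

```bash
cat > h.py <<'E'
import numpy as np,cv2
from workcell import ctrl
def cal(n):
    c=ctrl.calibration(n); K=np.array([[c["fx"],0,c["cx"]],[0,c["fy"],c["cy"]],[0,0,1]]); return K,c["dist"],c["R"],c["t"]
def und(n,p):
    K,d,R,t=cal(n); return cv2.undistortPoints(np.array(p,float).reshape(-1,1,2),K,d).reshape(-1,2)
def tri(ps,pt):
    P=[np.c_[cal(n)[2],cal(n)[3]] for n in("scene","top")]
    X=cv2.triangulatePoints(P[0],P[1],und("scene",ps).T,und("top",pt).T); return (X[:3]/X[3]).T
def onz(n,p,z):
    K,d,R,t=cal(n); u=und(n,p); r=np.c_[u,np.ones(len(u))]@R; c=-R.T@t
    return c+r*((np.array(z)-c[2])/r[:,2])[:,None]
def proj(n,X):
    K,d,R,t=cal(n); return cv2.projectPoints(np.array(X,float),cv2.Rodrigues(R)[0],t,K,d)[0].reshape(-1,2)
E
python3 - <<'E'
from h import *
np.set_printoptions(precision=4,suppress=True)
# cover corners: front-lowx, front-highx, back-highx, back-lowx
S=[(310.25,207.5),(368.75,228),(398.5,194.5),(344.25,178)]
T=[(292.75,263.75),(287.5,209.5),(229.5,215),(233.5,269)]
X=tri(S,T);print("cover",X,[np.linalg.norm(X[i]-X[(i+1)%4]) for i in range(4)])
print("top z.101",onz("top",T,.101)); print("scene z.101",onz("scene",S,.101))
X=tri([(268.5,298),(240.25,328)],[(367.5,249),(404.5,242.75)]);print("tip,collar",X)
t=onz("top",[(367.5,249),(404.5,242.75),(443.75,235.75)],[.015,.027,.027]);print("top tool",t,np.linalg.norm(t[0]-t[2]))
print("scene tool",onz("scene",[(268.5,298),(240.25,328)],[.0165,.027]))
print("oil cone mug mat corners",onz("top",[(425,165),(350,155),(164,262),(367,207),(476,210),(476,265),(366,262)],[0,0,0,.003,.003,.003,.003]))
E
```

```text
cover [[0.4745 0.1263 0.098 ]
 [0.6032 0.1424 0.0958]
 [0.5862 0.2795 0.0983]
 [0.4588 0.2646 0.0978]] [np.float64(0.1297864670287869), np.float64(0.1381404203997019), np.float64(0.12828714835960392), np.float64(0.13919354376493198)]
top z.101 [[0.4726 0.1248 0.101 ]
 [0.601  0.1412 0.101 ]
 [0.5842 0.278  0.101 ]
 [0.4568 0.2627 0.101 ]]
scene z.101 [[0.4788 0.1242 0.101 ]
 [0.6082 0.1372 0.101 ]
 [0.5894 0.2771 0.101 ]
 [0.4634 0.2618 0.101 ]]
tip,collar [[ 0.5227 -0.057   0.014 ]
 [ 0.5401 -0.1489  0.0198]]
top tool [[ 0.5212 -0.0582  0.015 ]
 [ 0.5379 -0.149   0.027 ]
 [ 0.558  -0.247   0.027 ]] 0.19268220591736138
scene tool [[ 0.526  -0.0577  0.0165]
 [ 0.547  -0.1526  0.027 ]]
oil cone mug mat corners [[ 0.7457 -0.2063  0.    ]
 [ 0.7672 -0.0113  0.    ]
 [ 0.4764  0.4543  0.    ]
 [ 0.6305 -0.0568  0.003 ]
 [ 0.63   -0.336   0.003 ]
 [ 0.489  -0.3338  0.003 ]
 [ 0.4894 -0.056   0.003 ]]
```

Sizes and heights check out: the cover measures 130 x 139 mm and the tool 193 mm. The box centre is about (0.530, 0.202) with its x-axis at 97°. The tool axis is at 100.9°, with its origin at about (0.550, -0.200). Now I'll move above the handle.

```bash
python3 -m handwheel '0.39 0.37 0 0.24;0.39 0.37 0 0.24;0.39 0.37 0 0.24;0.39 0.37 0 0.24;0.39 0.37 0 0.24;0.39 0.37 0 0.24;0.39 0.37 0 0.24;0.39 0.37 0 0.24;0.39 0.37 0 0.24' 1; python3 -m handwheel '0.39 0.38 -0.2 0.233;0.39 0.38 -0.2 0.233;0.39 0.38 -0.2 0.233;0.39 0.38 -0.2 0.233;0.39 0.38 -0.2 0.233;0.39 0.38 -0.2 0.233;0.39 0.38 -0.2 0.233;0.39 0.38 -0.2 0.233;0.39 0.38 -0.2 0.233;0.39 0.38 -0.2 0.233;0.39 0.38 -0.2 0.233;0.39 0.38 -0.2 0.233'; python3 -c "
from h import *
from scipy.spatial.transform import Rotation as R
o=ctrl.get_obs();y=R.from_quat(o['orientation']).as_matrix()[:,1];print(o['tcp_pos'],np.degrees(np.arctan2(y[1],y[0])),o['joint_pos'],o['t'])
cv2.imwrite('pics/a1.png',ctrl.snapshot('scene'))"
```

```text
t: 0.85
tcp_pos: [0.351, -0.3676, 0.2311]
orientation: [0.87, 0.493, -0.0, -0.0]
ft_force: [0.1, -0.1, 0.2]
grip_width: 0.0855
grasp_force: 0.0
t: 1.85
tcp_pos: [0.545, -0.1804, 0.132]
orientation: [0.638, 0.77, 0.0, 0.001]
ft_force: [0.1, -0.2, 0.0]
grip_width: 0.0855
grasp_force: 0.0
[ 0.54495351 -0.18041073  0.13198051] 10.663551709906832 [-4.59403681e-01  3.57535164e-01 -1.39098873e-01  1.07309634e+00
 -2.17742582e-04  9.25278736e-01] 1.85
```

```bash
python3 -m handwheel '0 0.004 -0.06 0.001;0 0.004 -0.12 0.001;0 0.004 -0.18 0.001;0 0.004 -0.22 0.001;0 0.004 -0.246 0.001;0 0.004 -0.246 0.001;0 0.004 -0.246 0.001'; python3 -c "
from h import *
cv2.imwrite('pics/a2.png',cv2.resize(ctrl.snapshot('scene')[260:410,150:350],None,fx=4,fy=4))"
```

```text
t: 2.48
tcp_pos: [0.5447, -0.1772, 0.0083]
orientation: [0.637, 0.771, -0.0, -0.0]
ft_force: [0.7, -0.1, 0.4]
grip_width: 0.0854
grasp_force: 0.0
```

View pics/a2.png

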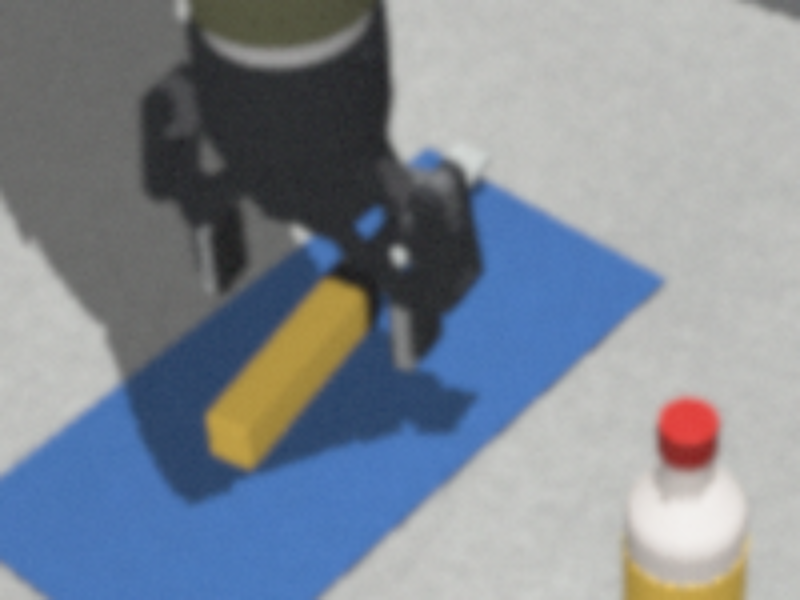

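The picture shows the open fingers straddling the handle, left finger at about (225,250) and right at about (415,330), with the handle between them. So I'll close and lift.

```bash
python3 -m handwheel '0 0 0 0;0 0 0 0;0 0 0 0;0 0 0 0;0 0 0 0;0 0 0 0;0 0 0 0;0 0 0 0;0 0 0 0' 0 100;  python3 -m handwheel '0 0 0.03 0;0 0 0.07 0;0 0 0.11 -0.005;0 0 0.15 -0.011;0 0 0.15 -0.022;0 0 0.15 -0.022;0 0 0.15 -0.022;0 0 0.15 -0.022'
python3 - <<'E'
from h import *
s=ctrl.snapshot('scene');t=ctrl.snapshot('top')
cv2.imwrite('pics/s3.png',s);cv2.imwrite('pics/t3.png',t)
a=cv2.resize(s[230:380,160:360],None,fx=4,fy=4)[:600]
b=cv2.resize(t[190:290,340:450],None,fx=3,fy=3)
a[:300,470:]=b
cv2.imwrite('pics/a3.png',a)
E
```

```text
t: 3.28
tcp_pos: [0.5459, -0.1767, 0.0091]
orientation: [0.636, 0.772, 0.0, 0.001]
ft_force: [-0.3, 0.3, 5.1]
grip_width: 0.0175
grasp_force: 99.3
t: 3.95
tcp_pos: [0.5446, -0.1762, 0.0822]
orientation: [0.662, 0.75, -0.0, -0.001]
ft_force: [0.1, -0.3, -1.5]
grip_width: 0.0177
grasp_force: 98.5
```

View pics/a3.png

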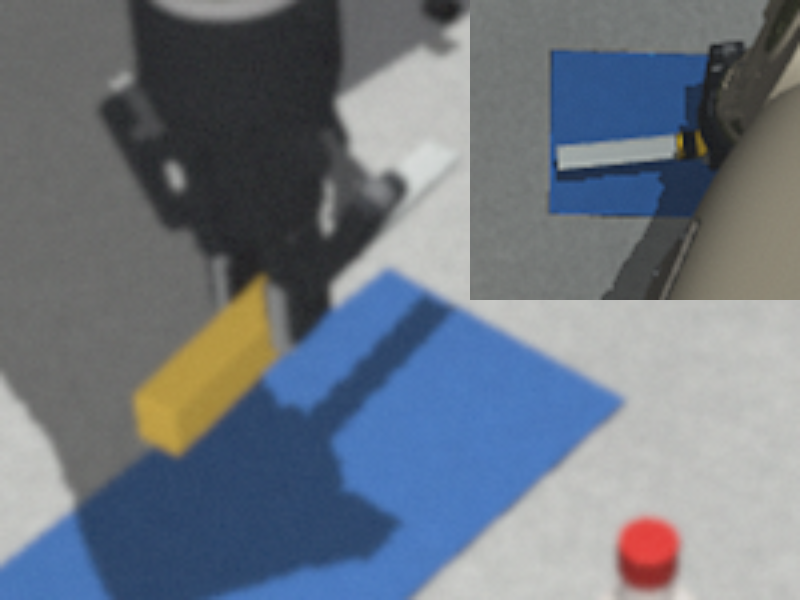

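The tool is held: the handle is in the pads and the blade tip shows at crop (445,148), with its tip end at (557,158) in the top inset. I'll triangulate the tip.

Run:
```python
from h import *
from scipy.spatial.transform import Rotation as R
np.set_printoptions(precision=4,suppress=True)
X=tri([(271.25,267)],[(369.2,242.7)])[0];print("tip",X)
t=onz("top",[(369.2,242.7),(340+(678-470)/3,190+147/3)],[.089,.089]);d=t[0]-t[1];print(t,np.degrees(np.arctan2(d[1],d[0])))
o=ctrl.get_obs();y=R.from_quat(o['orientation']).as_matrix()[:,1];a=np.degrees(np.arctan2(y[1],y[0]));print(o['tcp_pos'],a)
u=np.array([np.cos(np.radians(a+90)),np.sin(np.radians(a+90))]);print("expected tip if lever .1..",o['tcp_pos'][:2]+.123*u)
```

```text
tip [ 0.5298 -0.0535  0.0875]
[[ 0.5282 -0.0546  0.089 ]
 [ 0.5396 -0.1499  0.089 ]] 96.77724338595273
[ 0.5447 -0.1762  0.0822] 7.076322116227886
expected tip if lever .1.. [ 0.5295 -0.0542]
```

The tip lies at TCP + 0.123 m along the blade, z = TCP + 6 mm, and points at 97°. I'll go to about 15 mm before the notch and look.

```bash
python3 -m handwheel '0.003 0.06 0.005 0;0.008 0.13 0.005 0;0.014 0.2 0.005 0;0.018 0.27 0.005 0;0.022 0.33 0.005 0;0.022 0.343 0.005 0;0.022 0.343 0.005 0;0.022 0.343 0.005 0;0.022 0.343 0.005 0'
python3 - <<'E'
from h import *
print(ctrl.get_obs()['tcp_pos'])
s=ctrl.snapshot('scene');t=ctrl.snapshot('top')
cv2.imwrite('pics/s4.png',s);cv2.imwrite('pics/t4.png',t)
a=cv2.resize(s[170:290,270:420],None,fx=5,fy=5,interpolation=cv2.INTER_CUBIC)
a[360:,390:]=cv2.resize(t[200:280,220:340],None,fx=3,fy=3)
cv2.imwrite('pics/a4.png',a)
E
```

```text
t: 4.8
tcp_pos: [0.5564, -0.0061, 0.0855]
orientation: [0.663, 0.749, -0.0, 0.0]
ft_force: [0.5, -0.5, -0.2]
grip_width: 0.0174
grasp_force: 98.4
[ 0.55643503 -0.00610674  0.08551665]
```

View pics/a4.png

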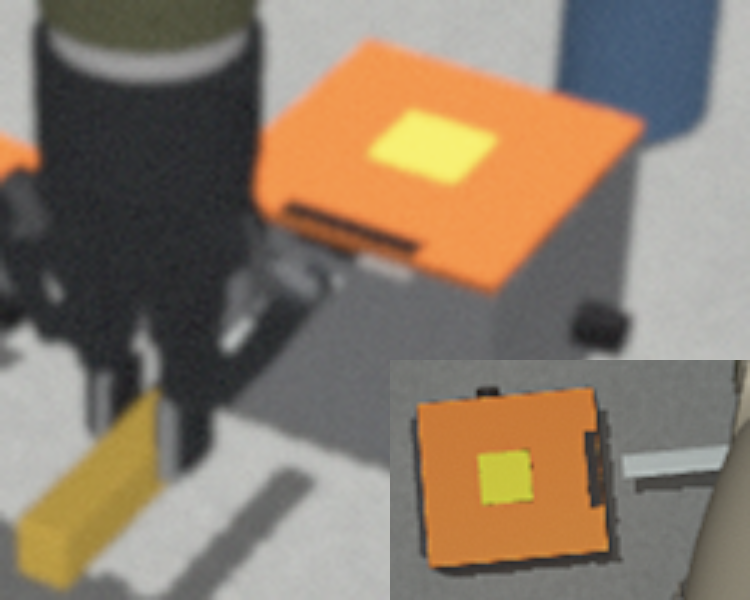

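The blade is lined up with the notch: tip at inset (623,467), strip centre at (595,468). I'll insert it in steps, watching the force.

```bash
python3 -m handwheel '0 0 -0.002 0;-0.001 0.012 -0.002 0;-0.002 0.022 -0.002 0;-0.003 0.032 -0.002 0;-0.004 0.042 -0.002 0;-0.004 0.042 -0.002 0;-0.004 0.042 -0.002 0'; python3 -m handwheel '-0.001 0.01 0 0;-0.003 0.02 0 0;-0.004 0.03 0 0;-0.005 0.04 0 0;-0.006 0.047 0 0;-0.006 0.047 0 0;-0.006 0.047 0 0'
python3 - <<'E'
from h import *
cv2.imwrite('pics/t5.png',ctrl.snapshot('top'))
E
```

```text
t: 5.48
tcp_pos: [0.5544, 0.0164, 0.0849]
orientation: [0.662, 0.75, -0.0, 0.0]
ft_force: [0.8, -0.3, -1.6]
grip_width: 0.0178
grasp_force: 98.4
t: 6.07
tcp_pos: [0.5514, 0.0397, 0.0848]
orientation: [0.662, 0.749, -0.0, 0.0]
ft_force: [-0.6, 0.2, -2.6]
grip_width: 0.0178
grasp_force: 98.4
```

The blade is about 30 mm inside the notch and free. I'll now raise it along the cover's arc.

```bash
python3 -m handwheel '0 0.001 0.014 0;0 0.001 0.028 0;-0.001 0.004 0.05 0;-0.001 0.01 0.071 0;-0.002 0.017 0.092 0;-0.003 0.027 0.111 0;-0.005 0.038 0.13 0;-0.006 0.051 0.148 0;-0.008 0.066 0.164 0;-0.01 0.083 0.178 0;-0.012 0.1 0.191 0;-0.012 0.1 0.191 0'
python3 - <<'E'
from h import *
s=ctrl.snapshot('scene');t=ctrl.snapshot('top')
a=cv2.resize(s[100:250,250:450],None,fx=4,fy=4,interpolation=cv2.INTER_CUBIC)
a[360:,440:]=cv2.resize(t[200:280,220:340],None,fx=3,fy=3)
cv2.imwrite('pics/a6.png',a)
E
```

```text
t: 7.12
tcp_pos: [0.5461, 0.0915, 0.1821]
orientation: [0.662, 0.75, 0.001, 0.001]
ft_force: [-0.1, -0.2, -1.4]
grip_width: 0.0177
grasp_force: 98.3
```

View pics/a6.png

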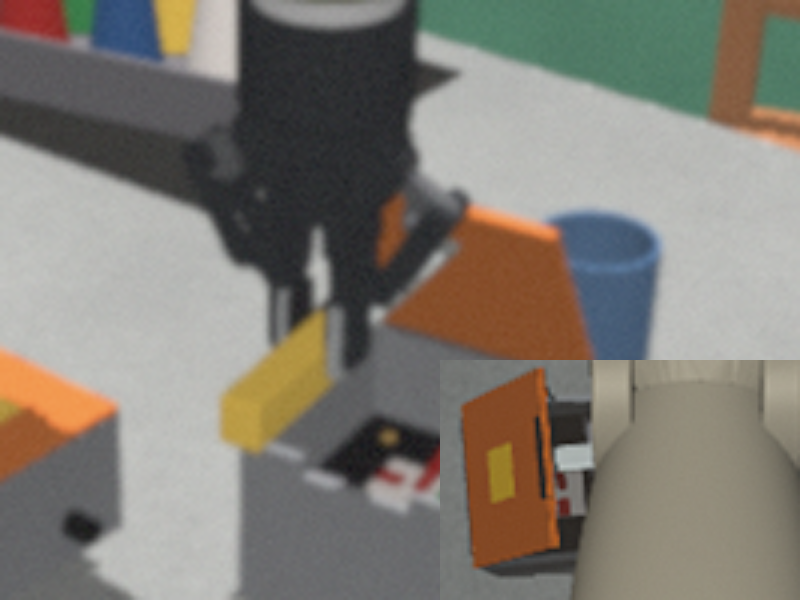

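The cover is up about 1 rad on the blade, and the red and green marks inside are visible. I'll continue past upright.

```bash
python3 -m handwheel '-0.002 0.019 0.011 0;-0.005 0.039 0.02 0;-0.007 0.06 0.027 0;-0.01 0.081 0.032 0;-0.013 0.102 0.034 0;-0.015 0.124 0.035 0;-0.018 0.146 0.033 0;-0.021 0.168 0.029 0;-0.021 0.168 0.029 0;-0.021 0.168 0.029 0'; python3 -m handwheel '0.002 -0.02 0 0;0.007 -0.06 0 0;0.012 -0.1 0 0;0.02 -0.16 0 0;0.03 -0.24 0 0;0.04 -0.32 0 0;0.044 -0.36 0 0;0.044 -0.36 0 0;0.044 -0.36 0 0'
python3 - <<'E'
from h import *
s=ctrl.snapshot('scene');t=ctrl.snapshot('top')
a=cv2.resize(s[110:260,250:450],None,fx=4,fy=4,interpolation=cv2.INTER_CUBIC)
a[330:,400:]=cv2.resize(t[200:268,220:320],None,fx=4,fy=4,interpolation=cv2.INTER_CUBIC)[:270]
cv2.imwrite('pics/a7.png',a);cv2.imwrite('pics/s7.png',s);cv2.imwrite('pics/t7.png',t)
E
```

```text
t: 8.05
tcp_pos: [0.5346, 0.1745, 0.1945]
orientation: [0.662, 0.75, 0.0, -0.0]
ft_force: [0.7, -0.3, -1.0]
grip_width: 0.0174
grasp_force: 98.4
t: 8.8
tcp_pos: [0.5569, -0.0089, 0.1948]
orientation: [0.664, 0.748, 0.0, -0.0]
ft_force: [-0.5, 0.2, -1.1]
grip_width: 0.0176
grasp_force: 98.4
```

View pics/a7.png

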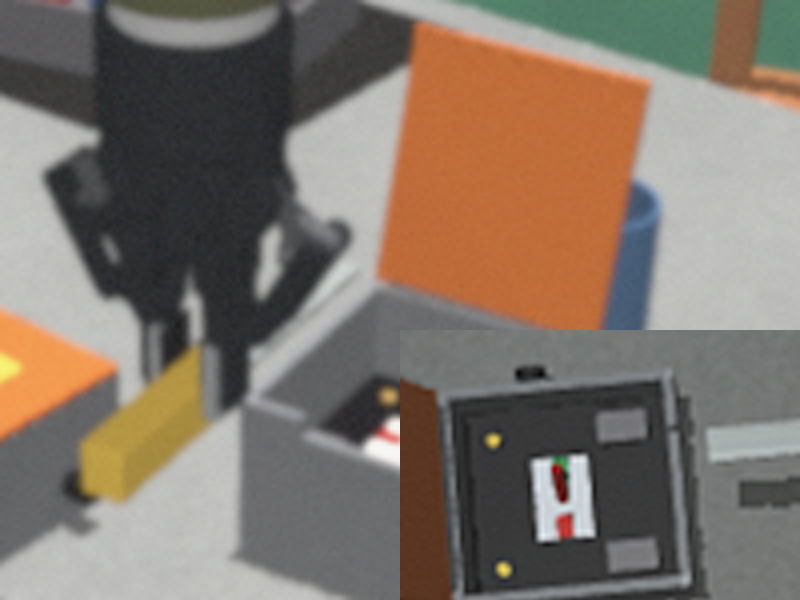

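The cover now leans back past upright: its upper corners are at crop (414,24) and (650,80). In the top inset the switch leans toward the green mark at (561,465), with its top up and red mark at (565,525). I'll check the cover angle and switch position from the pixels, and lay the tool down at the same time.

```bash
python3 - <<'E'
from h import *
np.set_printoptions(precision=4,suppress=True)
ux=np.array([-.122,.9925,0]);uy=np.array([-.9925,-.122,0]);o=np.array([.531,.202,0]);z=np.array([0,0,1.])
print("obs scene (353.5,116),(412.5,130)")
for th in(1.5,1.6,1.7,1.8,1.9):
    X=[o+ux*(.07-.14*np.cos(th))+uy*s*.065+z*(.095+.14*np.sin(th)) for s in(1,-1)]
    print(th,proj("scene",X).ravel(),proj("top",X).ravel())
# box rim corners & switch, top inset /4
f=lambda x,y:(220+(x-400)/4,200+(y-330)/4)
print("rim(TL,TR,BR,BL)",onz("top",[f(443,397),f(670,374),f(690,584),f(463,603)],[.095]*4),)
print("plate corners, pivot z.042",onz("top",[f(530,459),f(587,454),f(596,538),f(537,543)],[.042]*4))
print("bat tip z.072 / bat base",onz("top",[f(559,470),f(562,495)],[.072,.05]))
for v in(-.5,.5):
    print("exp tip v",v,o+ux*.005+uy*.03*np.sin(v)+z*(.046+.03*np.cos(v)))
t=cv2.imread("pics/t7.png");h=cv2.cvtColor(t,cv2.COLOR_BGR2HSV);m=cv2.inRange(h,(5,120,60),(18,255,255));m[:,240:]=0;m[290:]=0
ys,xs=np.where(m>0);print("orange top",xs.min(),xs.max(),ys.min(),ys.max())
E
python3 -m handwheel '0 -0.08 -0.03 0;0 -0.16 -0.06 0;0 -0.24 -0.1 0;0 -0.32 -0.15 0;0 -0.38 -0.2 0;0 -0.412 -0.25 0;0 -0.412 -0.3 0;0 -0.412 -0.34 0;0 -0.412 -0.36 0;0 -0.412 -0.366 0;0 -0.412 -0.37 0;0 -0.412 -0.37 0'
```

```text
obs scene (353.5,116),(412.5,130)
1.5 [342.9191 120.8624 402.5295 136.2906] [228.4971 263.5651 223.8935 202.6268]
1.6 [346.2163 118.3167 405.4314 133.4992] [221.7898 264.1975 217.288  203.2254]
1.7 [349.4162 116.4594 408.1984 131.422 ] [215.2174 264.8796 210.8207 203.9475]
1.8 [352.4843 115.293  410.8021 130.0627] [208.8695 265.6018 204.5795 204.7831]
1.9 [355.3898 114.8107 413.2182 129.4147] [202.8309 266.3543 198.6473 205.72  ]
rim(TL,TR,BR,BL) [[0.5811 0.2758 0.095 ]
 [0.5985 0.1414 0.095 ]
 [0.4737 0.1256 0.095 ]
 [0.459  0.2584 0.095 ]]
plate corners, pivot z.042 [[0.5524 0.2287 0.042 ]
 [0.5564 0.1937 0.042 ]
 [0.5046 0.1862 0.042 ]
 [0.5005 0.2223 0.042 ]]
bat tip z.072 / bat base [[0.5421 0.2075 0.072 ]
 [0.5296 0.2073 0.05  ]]
exp tip v -0.5 [0.5447 0.2087 0.0723]
exp tip v 0.5 [0.5161 0.2052 0.0723]
orange top 201 232 206 268
t: 9.9
tcp_pos: [0.5579, -0.2121, 0.0107]
orientation: [0.662, 0.75, 0.0, 0.001]
ft_force: [0.7, 0.0, -0.6]
grip_width: 0.0177
grasp_force: 98.3
```

The cover is at about 1.8 rad in both views. The switch tip is at about (0.544, 0.208), so it needs a push toward -x. I'll set the tool down and release.

```bash
python3 -m handwheel '0 0 -0.003 0;0 0 -0.003 0;0 0 -0.003 0';python3 -m handwheel '0 0 0 0;0 0 0 0;0 0 0 0;0 0 0 0;0 0 0 0;0 0 0 0' 0.7; python3 -m handwheel '0 0 0.03 0;0 0 0.08 0;0 0 0.15 0;0 0 0.23 0;0 0 0.3 0;0 0 0.38 0;0 0 0.38 0;0 0 0.38 0'
python3 - <<'E'
from h import *
s=ctrl.snapshot('scene');t=ctrl.snapshot('top')
a=cv2.resize(s[260:410,130:330],None,fx=4,fy=4,interpolation=cv2.INTER_CUBIC)
a[400:,:440]=cv2.resize(t[200:267,350:460],None,fx=4,fy=4)[:200]
cv2.imwrite('pics/a8.png',a)
E
```

```text
t: 10.15
tcp_pos: [0.5577, -0.2127, 0.0094]
orientation: [0.662, 0.749, 0.0, 0.001]
ft_force: [0.3, 0.3, -1.1]
grip_width: 0.0174
grasp_force: 98.3
t: 10.65
tcp_pos: [0.557, -0.2127, 0.0084]
orientation: [0.662, 0.749, 0.0, 0.0]
ft_force: [-0.7, -1.3, 0.3]
grip_width: 0.0597
grasp_force: 0.0
t: 11.32
tcp_pos: [0.5587, -0.2136, 0.2016]
orientation: [0.662, 0.749, 0.001, 0.003]
ft_force: [0.1, 0.4, -0.3]
grip_width: 0.0599
grasp_force: 0.0
```

View pics/a8.png

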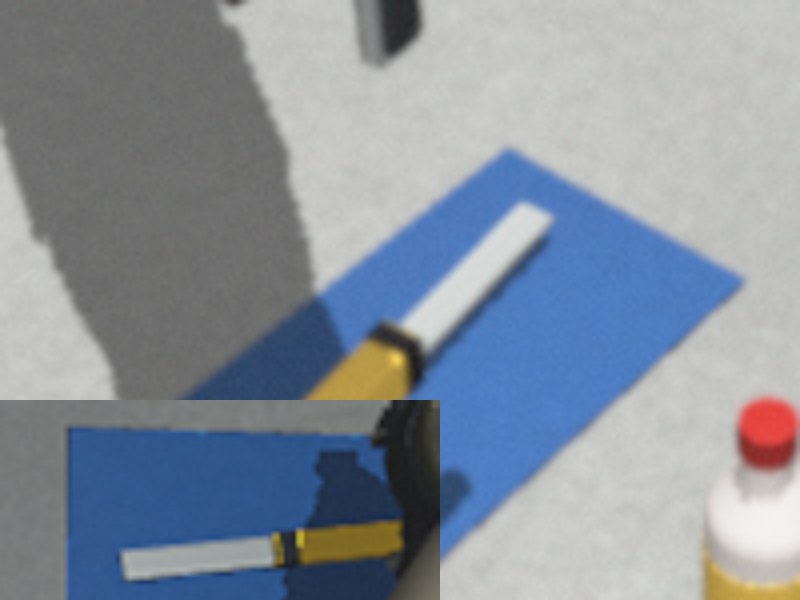

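The tool lies wholly on the mat, with its tip at scene (535,215) inside the blue. Next I'll shut the fingers and go above the recess, on the green-mark side of the switch.

```bash
python3 -m handwheel '0.001 0.07 0 0;0.002 0.14 0 0;0.004 0.21 0 0;0.006 0.28 0 0;0.008 0.35 0 0;0.01 0.42 0 0;0.011 0.49 0 0;0.012 0.56 0 0;0.013 0.63 0 0;0.014 0.7 0 0;0.015 0.77 0 0;0.015 0.77 0 0' 0 40; python3 -m handwheel '0 0.04 0 0;0 0.079 0 0;0 0.079 0 0;0 0.079 -0.06 0;0 0.079 -0.12 0;0 0.079 -0.16 0;0 0.079 -0.16 0;0 0.079 -0.16 0'
python3 - <<'E'
from h import *
print(ctrl.get_obs()['tcp_pos'])
s=ctrl.snapshot('scene');t=ctrl.snapshot('top')
a=cv2.resize(s[110:260,270:470],None,fx=4,fy=4,interpolation=cv2.INTER_CUBIC)
a[400:,:300]=cv2.resize(t[205:275,220:320],None,fx=3,fy=3)[:200]
cv2.imwrite('pics/a9.png',a)
E
```

```text
t: 12.42
tcp_pos: [0.5627, 0.1778, 0.1958]
orientation: [0.66, 0.751, -0.001, -0.002]
ft_force: [0.3, -1.1, 0.4]
grip_width: -0.0001
grasp_force: 0.0
t: 13.08
tcp_pos: [0.5626, 0.2107, 0.1161]
orientation: [0.663, 0.749, -0.002, -0.001]
ft_force: [-0.3, 0.5, -0.1]
grip_width: -0.0003
grasp_force: 0.0
[0.56264024 0.21073693 0.11613437]
```

View pics/a9.png

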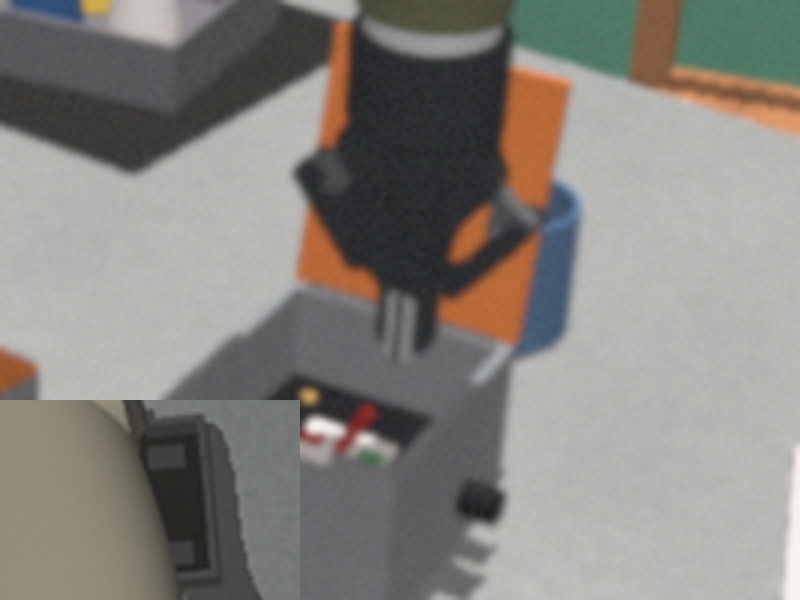

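The shut fingers hang over the recess at (405,350), with the red bat tip at crop (368,410). I'll check the clearance by number before descending.

Run:
```python
from h import *
np.set_printoptions(precision=4,suppress=True)
print(onz("scene",[(362,212.5)],[.073]))
o=np.array([.530,.202]);ux=np.array([-.122,.9925]);uy=np.array([-.9925,-.122])
p=ctrl.get_obs()['tcp_pos'];print("tcp in box",(p[:2]-o)@ux,(p[:2]-o)@uy)
print("tri tip",tri([(362,212.5)],[(220+159/4,200+140/4)]))
# fingertip check: finger tip bottom centre at TCP in scene
print(proj("scene",[p]),"seen ~",(270+403/4,110+358/4))
```

```text
[[0.5459 0.2101 0.073 ]]
tcp in box 0.005107917109952895 -0.03589142652907138
tri tip [[0.544  0.2089 0.0725]]
[[371.7485 196.047 ]] seen ~ (370.75, 199.5)
```

The bat tip triangulates to (0.544, 0.209, 0.0725), as expected. I'll move out 2 mm more and descend.

```bash
python3 -m handwheel '0.004 0 0 0;0.004 0 -0.03 0;0.004 0 -0.06 0;0.004 0 -0.09 0;0.004 0 -0.104 0;0.004 0 -0.104 0;0.004 0 -0.104 0'; python3 -m handwheel '-0.01 -0.001 0 0;-0.02 -0.003 0 0;-0.03 -0.004 0 0;-0.038 -0.005 0 0;-0.046 -0.006 0 0;-0.046 -0.006 0 0'
```

```text
t: 13.77
tcp_pos: [0.5669, 0.2119, 0.0671]
orientation: [0.662, 0.749, 0.0, 0.0]
ft_force: [0.5, 0.5, 0.3]
grip_width: -0.0001
grasp_force: 0.0
t: 14.27
tcp_pos: [0.5475, 0.2095, 0.0709]
orientation: [0.662, 0.749, 0.004, 0.004]
ft_force: [3.4, -0.8, 12.2]
grip_width: -0.0
grasp_force: 5.5
```

```bash
cat > red.py <<'E'
from h import *
def red(n,x0,x1,y0,y1):
    h=cv2.cvtColor(ctrl.snapshot(n),cv2.COLOR_BGR2HSV)
    m=cv2.inRange(h,(0,130,40),(4,255,255))|cv2.inRange(h,(168,130,40),(180,255,255))
    print(n,"rows from",y0,"cols from",x0)
    for r in range(y0,y1): print(r,"".join("#" if v else "." for v in m[r,x0:x1]))
if __name__=="__main__":
    o=ctrl.get_obs();print(o['tcp_pos'],o['ft_force'],o['torque'])
    red("scene",335,380,200,232)
    c=np.array([.530,.202]);ux=np.array([-.122,.9925]);uy=np.array([-.9925,-.122])
    for v in(-.5,-.25,0,.25,.5):
        q=c+ux*.005+uy*.03*np.sin(v); print(v+.5,proj("scene",[[*q,.046+.03*np.cos(v)]]).round(1),proj("top",[[*q,.046+.03*np.cos(v)]]).round(1))
E
python3 red.py
```

```text
[0.54747711 0.20948571 0.07093493] [ 3.35394735 -0.81870592 12.22393012] [-0.1316181  -0.47031791 -0.00928178]
scene rows from 200 cols from 335
200 .............................................
201 .............................................
202 .............................................
203 .............................................
204 .............................................
205 .............................................
206 .............................................
207 .............................................
208 .............................................
209 .............................................
210 .............................................
211 .............................................
212 ....................#........................
213 ....................##.......................
214 ....................##.......................
215 .....................#.......................
216 .....................##......................
217 .....................#.......................
218 ..........##........##.......................
219 ....................##.......................
220 ....................#........................
221 ....................#........................
222 .............................................
223 .............................................
224 .............................................
225 .............................................
226 .............................................
227 .............................................
228 .............................................
229 .............................................
230 .............................................
231 .............................................
0.0 [[360.7 212.7]] [[259.3 234.3]]
0.25 [[357.7 210.6]] [[259.4 237. ]]
0.5 [[354.5 209.2]] [[259.6 240.1]]
0.75 [[351.3 208.5]] [[259.9 243.2]]
1.0 [[348.3 208.7]] [[260.3 246.2]]
```

The bat has moved toward upright, but the finger was carried up 4 mm with 12 N vertical. I'll back off a little, recheck, lower, and push on.

```bash
python3 -m handwheel '0.008 0.001 0 0;0.016 0.002 0 0;0.016 0.002 0 0;0.016 0.002 0 0'; python3 red.py | head -24
```

```text
t: 14.65
tcp_pos: [0.5509, 0.2098, 0.066]
orientation: [0.662, 0.749, -0.0, -0.0]
ft_force: [0.3, -0.1, -0.2]
grip_width: 0.0003
grasp_force: 0.0
[0.55092496 0.20977149 0.06603691] [ 0.27390334 -0.12944193 -0.16596876] [-0.04132175  0.06055331 -0.00951687]
scene rows from 200 cols from 335
200 .............................................
201 .............................................
202 .............................................
203 .............................................
204 .............................................
205 .............................................
206 .............................................
207 .............................................
208 .............................................
209 .....................#.......................
210 ....................##.......................
211 ....................##.......................
212 ....................###......................
213 ....................###......................
214 ....................###......................
215 ....................###......................
216 .....................##......................
217 .....................#.......................
218 ..........#.........##.......................
219 ....................#........................
220 ....................#........................
221 ....................#........................
```

```bash
python3 -m handwheel '-0.004 0 0 0;-0.008 -0.001 0 0;-0.01 -0.001 0 0;-0.01 -0.001 0 0'; python3 -m handwheel '-0.002 0 0 0;-0.004 0 0 0;-0.006 -0.001 0 0;-0.006 -0.001 0 0'; python3 red.py | sed -n 1,24p
```

```text
t: 15.03
tcp_pos: [0.5463, 0.2093, 0.0664]
orientation: [0.662, 0.749, 0.0, 0.0]
ft_force: [0.4, 0.4, 0.5]
grip_width: -0.0001
grasp_force: 0.6
t: 15.37
tcp_pos: [0.5432, 0.209, 0.0663]
orientation: [0.662, 0.749, 0.0, -0.0]
ft_force: [1.0, 0.2, 1.4]
grip_width: 0.0003
grasp_force: 0.6
[0.54317967 0.20896931 0.0663397 ] [0.98836831 0.15996309 1.41290964] [ 0.11372056 -0.1192004   0.00699264]
scene rows from 200 cols from 335
200 .............................................
201 .............................................
202 .............................................
203 .............................................
204 .............................................
205 .............................................
206 .............................................
207 .............................................
208 .............................................
209 ..................#..........................
210 ..................#..........................
211 .................##..........................
212 ..................#..........................
213 ..................#..........................
214 ..................##.........................
215 ...................#.........................
216 ...................#.........................
217 ...................##........................
218 ..........#........##........................
219 ...................##........................
220 ...................##........................
221 ...................##........................
```

The bat now moves freely, so I'll continue.

```bash
python3 -m handwheel '-0.004 0 0 0;-0.008 -0.001 0 0;-0.012 -0.001 0 0;-0.012 -0.001 0 0'; python3 -m handwheel '-0.003 0 0 0;-0.006 0 0 0;-0.009 -0.001 0 0;-0.009 -0.001 0 0'; python3 red.py | sed -n 1,26p
```

```text
t: 15.75
tcp_pos: [0.5366, 0.2083, 0.066]
orientation: [0.662, 0.749, -0.0, -0.0]
ft_force: [0.7, -0.4, 0.9]
grip_width: -0.0003
grasp_force: 0.2
t: 16.08
tcp_pos: [0.5325, 0.2079, 0.0663]
orientation: [0.662, 0.749, -0.0, -0.0]
ft_force: [0.0, -0.3, -0.6]
grip_width: 0.0003
grasp_force: 0.2
[0.5325352  0.20788047 0.06626528] [ 0.04579413 -0.33345702 -0.61845944] [ 0.00380203 -0.13126675  0.00366457]
scene rows from 200 cols from 335
200 .............................................
201 .............................................
202 .............................................
203 .............................................
204 .............................................
205 .............................................
206 .............................................
207 .............................................
208 .............................................
209 .............................................
210 .............................................
211 .............................................
212 .............................................
213 .............................................
214 .............................................
215 .............................................
216 .............................................
217 .................##..........................
218 ..........#.......##.........................
219 ..................##.........................
220 ...................#.........................
221 ...................#.........................
222 .............................................
223 .............................................
```

```bash
sed -i 's/(0,130,40),(4,255,255)/(0,110,25),(8,255,255)/;s/(168,130,40)/(160,110,25)/' red.py; python3 red.py | sed -n 2,30p; python3 -m handwheel '-0.003 0 0 0;-0.006 0 0 0;-0.006 -0.001 0 0;-0.006 -0.001 0 0';python3 -m handwheel '-0.003 0 0 0;-0.006 0 0 0;-0.006 -0.001 0 0;-0.006 -0.001 0 0'; python3 red.py
```

```text
scene rows from 200 cols from 335
200 .............................................
201 .............................................
202 .............................................
203 .............................................
204 .............................................
205 .............................................
206 .............................................
207 .............................................
208 .............................................
209 .............................................
210 ..............#..............................
211 ..............#..............................
212 ..............#..............................
213 .............................................
214 .............................................
215 .............................................
216 .................##..........................
217 .........#.......###.........................
218 .........###.....###.........................
219 ...........###....##.........................
220 ..................###........................
221 ............
[... 1851 characters left out ...]
..................
222 .............................................
223 .............................................
224 .............................................
225 .............................................
226 .............................................
227 .............................................
228 .............................................
229 .............................................
230 .............................................
231 .............................................
0.0 [[360.7 212.7]] [[259.3 234.3]]
0.25 [[357.7 210.6]] [[259.4 237. ]]
0.5 [[354.5 209.2]] [[259.6 240.1]]
0.75 [[351.3 208.5]] [[259.9 243.2]]
1.0 [[348.3 208.7]] [[260.3 246.2]]
```

The force has risen to 7 N at the expected end position, so the bat is on its stop. One small extra push, then I'll retreat the way I came.

```bash
python3 -m handwheel '-0.004 0 0 0;-0.004 0 0 0;-0.004 0 0 0'; python3 -m handwheel '0.03 0.003 0 0;0.045 0.005 0 0;0.045 0.005 0 0;0.045 0.005 0.06 0;0.045 0.005 0.12 0;0.045 0.005 0.2 0;0.045 0.005 0.27 0;0.045 0.005 0.27 0'; python3 -m handwheel '0 -0.07 0 0;0 -0.14 0 0;0 -0.22 0 0;-0.02 -0.3 0 0;-0.06 -0.38 0 0;-0.12 -0.46 0 0;-0.18 -0.54 0 0;-0.2 -0.6 0 0;-0.2 -0.66 0 0;-0.2 -0.7 0 0;-0.2 -0.7 0 0;-0.2 -0.7 0 0'
python3 - <<'E'
from h import *
import red
red.red("top",245,275,225,255); red.red("scene",335,370,200,225)
t=ctrl.snapshot("top");h=cv2.cvtColor(t,cv2.COLOR_BGR2HSV)
m=cv2.inRange(h,(5,120,60),(18,255,255));m[:,240:]=0;m[290:]=0
ys,xs=np.where(m>0);print("orange top",xs.min(),xs.max(),ys.min(),ys.max())
y=cv2.inRange(h[200:270,360:480],(20,120,80),(35,255,255));ys,xs=np.where(y>0);print("yellow",len(xs),xs.min()+360 if len(xs) else 0,xs.max()+360 if len(xs) else 0)
d=cv2.absdiff(t,cv2.imread("pics/top0.png")).max(2)
for n,(x,yy,w,hh) in dict(cone=(330,120,40,45),oil=(408,140,40,38),mug=(130,228,64,50)).items(): print(n,(d[yy:yy+hh,x:x+w]>40).sum())
E
```

```text
t: 17.15
tcp_pos: [0.5283, 0.2074, 0.068]
orientation: [0.662, 0.749, 0.003, 0.002]
ft_force: [6.5, 1.2, 2.6]
grip_width: 0.0
grasp_force: 3.2
t: 17.82
tcp_pos: [0.5499, 0.2101, 0.2087]
orientation: [0.662, 0.749, 0.004, 0.003]
ft_force: [1.1, 0.4, 0.9]
grip_width: -0.0001
grasp_force: 0.0
t: 18.82
tcp_pos: [0.4464, -0.141, 0.2007]
orientation: [0.663, 0.748, -0.0, -0.001]
ft_force: [0.4, 0.3, -0.7]
grip_width: -0.0002
grasp_force: 0.0
top rows from 225 cols from 245
225 ..............................
226 ..............................
227 ..............................
228 ..............................
229 ..............................
230 ..............................
231 ..............................
232 ..............................
233 ..............................
234 ..............................
235 ..............................
236 ..............................
237 ..............................
238 ..............................
239 ..............................
240 ..............................
241 ...............##.............
242 ..............###............
[... 819 characters left out ...]
 .............#####.................
210 .............######................
211 .............######................
212 .............######................
213 ...............#####...............
214 ................####...............
215 .................###...............
216 .................###...............
217 .........##......##................
218 .........###......##...............
219 ...........##.....##...............
220 ..................##...............
221 ...................#...............
222 ...................................
223 ...................................
224 ...................................
orange top 201 232 206 268
yellow 97 418 435
cone 0
oil 0
mug 0
```

The retreat is clear, the cover stays open, and the bystanders are unchanged. I'll check the bat angle more finely to be sure it is fully over.

Run:
```python
from h import *
np.set_printoptions(precision=2,suppress=True)
s=np.mean([ctrl.snapshot("scene").astype(float) for _ in range(4)],0)
w=np.clip(s[:,:,2]-1.6*np.maximum(s[:,:,1],s[:,:,0]),0,None)
w[:, :345]=0;w[:,362:]=0
for r in range(204,224): print(r,w[r].sum().round(0),((w[r]*np.arange(640)).sum()/max(w[r].sum(),1e-9)).round(2))
c=np.array([.530,.202]);ux=np.array([-.122,.9925]);uy=np.array([-.9925,-.122])
P=lambda v,l:[*(c+ux*.005+uy*l*np.sin(v-.5)),.046+l*np.cos(v-.5)]
for v in(.8,.9,1.):
    print(v,proj("scene",[P(v,l) for l in(.005,.01,.015,.02,.025,.03,.034)]).tolist())
```

```text
204 0.0 0.0
205 0.0 0.0
206 6.0 349.0
207 138.0 349.44
208 234.0 349.71
209 277.0 349.97
210 308.0 350.19
211 348.0 350.43
212 354.0 350.78
213 279.0 351.66
214 231.0 352.35
215 180.0 352.82
216 135.0 352.86
217 114.0 351.43
218 157.0 349.02
219 117.0 350.63
220 65.0 353.72
221 29.0 354.0
222 0.0 0.0
223 0.0 0.0
0.8 [[353.2737312244634, 219.1750460918667], [352.7588016880145, 217.0495070148945], [352.24187617247543, 214.91610418154121], [351.72294730392264, 212.77481143945505], [351.2020077148458, 210.6256027117945], [350.67905004510914, 208.4684520018206], [350.2592259505448, 206.7369957907849]]
0.9 [[353.06920038527977, 219.17714929707284], [352.3493143562965, 217.05472813096216], [351.6270080355858, 214.92546927104405], [350.9022754242879, 212.78935799753413], [350.1751105646962, 210.64637974155778], [349.44550754160895, 208.49652008946518], [348.86006569838673, 206.77166817840413]]
1.0 [[352.87194768934825, 219.2004190800561], [351.95462741679285, 217.10240630668312], [351.03470847386353, 214.99870487310233], [350.1121880648612, 212.88931052373613], [349.1870634695417, 210.77421919355436], [348.25933204460034, 208.65342701163775], [347.5152682610604, 206.9526861777341]]
```

The bat's slope (about 0.44 px/row) and its offset match 1.0 rad. The cover is at about 1.8 rad, the tool is on the mat, and the robot is clear, so I'll hand in.

```bash
python3 -c "
from workcell import ctrl
print(ctrl.get_obs()['t'],ctrl.hand_in())"
```

```text
the job is handed in; nothing more can be done
19.1667 None
```

I levered the cover open with the blade and left it at about 1.8 rad. I then laid the tool on the blue mat before throwing the switch, because the blade could not reach it. The switch is fully over, pushed with the shut fingers; the cone, bottle and mug did not move, and I handed in at 19.2 s.

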